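Unlock the bench dust gate and hold it half open

ROBOT

A 6-joint arm with a two-finger parallel gripper is mounted at the origin on the work surface. World frame = base frame: x ahead of the robot, y to its left, z up, the work surface at z = 0. Lengths are in mm, angles in rad, forces in N, time in s.
With the tool pointing down it reaches from about 325 to 750 mm from the base axis. Payload 7.6 kg.
Tool frame: the origin (TCP) lies at the very end of the fingers, on their centre line; the grasp point (between the pads) lies 19 mm behind it; z points along the fingers, y is the line along which they close (so a half turn about z gives the same grasp; the last joint's range is limited). The gripper opens to 85 mm and grips with 20 to 120 N. Pads are 22 mm wide; open, the fingers measure 114 mm over their backs; the gripper's body (76 mm by 85 mm) begins 54 mm behind the grasp point. The pads swing forward as they close: fully open they stand 13 mm farther back than shut.
Start: joints at [1.268, 0.052, 1.401, -0, 1.689, -0.07], TCP at [121.101, 510.862, 231.323] pointing down, gripper open.
Joint ranges: [-2.9, 2.9], [-0.91, 2.17], [0.12, 2.37], [-1.06, 4.2], [0.26, 2.73], [-2.93, 2.93]. Speed limits (rad/s): [2.57, 2.57, 3.01, 3.14, 3.14, 3.14].

INTERFACE

Orientations are given as a unit quaternion [x, y, z, w].
In Python, from rig import manip, eyes, nets gives the robot as it stands.
- The arm moves only by the shell command python3 -m creep 'ROWS' [OPENING] [FORCE]. ROWS is text: rows parted by semicolons, each of 6 numbers parted by spaces: the shift along the tool's x, y, z in mm, then the turn, a rotation vector about the tool's x, y, z in rad. In form: tx ty tz rx ry rz; .... A call has 1 to 12 rows; each row is the pose to reach, as a shift and turn from the pose commanded when the call began, along the tool's axes at that moment; what a row does not reach only later rows make up. A row lasts 1/8 s, in which the tool goes at most 62.5 mm and 10.7 degrees, less where a joint would pass 70% of its speed; a pose out of reach is approached as far as the arm can. A call with a gripper value outside its range is refused whole. OPENING is the finger opening in mm, from 0 to 85.4, set as the call begins (- or left out, the last holds). The fingers move at their own pace and stop on an object; FORCE is the grip in N (left out, the last holds). Time passes only in rows, so rows that repeat a pose let the fingers close. It gives the time, the measured TCP pose, the force, the opening and the grip force at its end, in the units of the state.
- manip.get_state(): the state, without advancing time (a new reading comes with each control period).
- eyes.read_camera(name): name is "scene" or "top" or "wrist"; returns the picture (384x512x3 uint8, red, green, blue); there is no depth.
- eyes.camera_info(name): a dict with "fx", "fy", "cx", "cy" (pixels), "k1" (the pictures are not rectified: a ray, as slopes to the right and down, at radius r is drawn at 1 + k1 r^2 times it, then the intrinsics apply), "rvec" (rotation vector, rad) and "tvec" (3), from world to camera coordinates, as OpenCV has them; the wrist camera has in their place "mount" (4x4, takes a point from camera to tool coordinates, whose origin is the TCP and whose axes are the flange's). Camera axes: x right, y down, z forward; pixel columns grow to the right and rows downward; lengths in mm; the calibration is good to about 2 mm. A picture is of the moment at which its call begins: read the wrist's pose just before it. camera_info takes no time and is no camera call.
- manip.close_job(): hands the job in; it is judged then, once.
Trained networks look in the newest picture that a camera, given by its name, has taken for a name from the list of things; names that differ only in an ending like _2 or _b are one class to them, and where a whole thing is asked for, a point or a joint stands for the part that bears it (a point fixed in the world has none). Each returns a list of dicts, best first, with "confidence" (0 to 1); they miss things now and then, are a little off and sometimes report something else, mostly with a low value. They report only what shows in the picture. A call takes as long as a camera call. They do not tell look-alikes from the thing itself.
- nets.boxes_of(camera, name): "centre" ([x, y, z] in mm, in the coordinates of the camera as it stood for that picture, good to about 4 mm: the middle of the surface that is visible of it).
The state is a dict: "time": time; "joint_pos": joint angles; "joint_velocities": joint speeds; "joint_efforts": joint torques, N m; "tcp_pos": TCP position; "orientation": TCP orientation; "force": force on the tool from outside, world axes, zero at the start; "wrist_torque": the same for the moment, N m; "grip_width": opening from 0.0 (shut) to 1.0 (fully open); "grip_force": force on a finger pad.
Only numpy, scipy, OpenCV 4.12 (cv2) and the standard library are available. Lean on these libraries where they do the work, as an engineer would, in place of code of your own. Each camera call takes 0.05 s, during which the arm holds its last target. There are 200 camera calls.

TASK

The self-closing slide gate of the bench's dust port is locked shut: take the screwdriver from its block, turn the slotted lock screw on the gate anticlockwise as far as it goes, and stand the driver back in its hole. Then draw the gate out by its wooden grip, against the spring, to half its travel and finish while still holding it steadily there, so that the bench can be swept. Leave the mallet, the gouge and the brush where they are.

Things in the scene. Friction and masses are not known exactly. Their poses are not given: they have to be found in the camera images.
- gate: fixed cast-aluminium slide gate of a dust duct coming up through the bench. Origin: on the bench top at the centre of the round 100 mm mouth; x to the rear: the blade is drawn out along -x. Casting x -98 to +65 mm, y -70 to +70 mm, 25 mm high, with a 6 mm high collar round the mouth; its 6 mm thick foot plate x -114 to +81 mm, y -85 to +85 mm
- travel (a joint): travel of the gate's flat steel blade out of the casting, m: 0 shut, 0.100 fully open, 0.050 half; the mouth opens at its rear side. Springs in the side rails shut it when let go: about 3 N at 0, 10 N at 0.050, 17 N at 0.100. While locked it has about 6 mm of play
- blade: the gate's moving part: flat steel blade 112 mm wide, front cross-bar, rods and wooden grip in one piece. Its origin lies at the gate's origin when shut and moves out along the gate's -x; axes as the gate's
- grip (a point): upright wooden grip on the blade's front cross-bar: 16 mm along the travel (x), 36 mm across (y), 40 mm tall; this point is under its centre, 17 mm above the bench, 160 mm in front (-x) of the mouth's centre when shut; axes as the gate's. Cross-bar 18 by 140 mm, its top level with this point; 8 mm rods run back from it 63 mm either side. 54 mm free between grip and casting when shut
- lock_screw (a joint): angle of the captive lock screw, rad, growing anticlockwise seen from above; it starts locked (0 to 0.2), its stop is at 1.30; a bar under the casting frees the blade beyond about 1.0. It turns with about 0.05 N m and stays where left
- screw_slot (a point): centre of the slot's floor in the lock screw's round head, on the casting's centre line 76 mm in front of the mouth's centre, 28 mm above the bench. Head 24 mm across, its top at 33 mm; the slot runs right across along this frame's y, 4.8 mm wide, 5 mm deep; the frame turns with the screw, z up, y along the gate's y at angle 0
- driver: loose flat-blade screwdriver, about 110 g, standing handle up in the block. Origin: centre of the shoulder that rests on the block top; z up along the handle. Ferrule 27 mm across, 8 mm tall; flat-sided wooden handle above it up to 80 mm, 22 mm thick (x), 30 mm wide (y); below, a 9 mm round shank, and the blade 12 mm wide along y, 2.4 mm thick along x
- driver_tip (a point): middle of the driver blade's lower edge, 60 mm below the driver's origin; frame as the driver's
- block: fixed dark wooden tool block, 70 mm (x) by 160 mm (y), 70 mm tall; origin under its centre on the bench. The driver's hole is near its +y end; near the -y end a group of short driver bits stands 18 mm proud
- block_hole (a point): centre of the mouth of the driver's round hole, in the block's top face 70 mm above the bench; 18 mm across, right through, 2 mm bevel
- mallet: bystander: carver's round brass mallet standing on its head, 68 mm across and 180 mm tall; origin at the centre of its underside
- gouge: bystander: carving gouge lying on the bench, wooden handle (-x) and steel blade (+x), 255 mm long, 27 mm high; origin at the handle's front end on the bench
- brush: bystander: flat bench brush lying down, 190 mm long (x, bristles to +x), 60 mm wide, 24 mm high; origin at the root of the handle on the bench
Mind the look-alikes: they are no part of the job. What is shaped like the driver but pink or red is not meant.

How it is judged:
By the outcome, as a careful person would: the job done as asked, in the order asked, and still so for the second after the job is handed in, while the arm keeps its last pose, push and grip.
It also fails if it takes over 58 s, if anything falls off the work surface, if the arm or the gripper's body presses on something with over 40 N, if the wrist force passes 120 N, or if a joint passes its speed limit or range.

## Working session

There is one attempt and no reset: what is moved stays moved. The work goes in short steps, Python scripts to look and compute and a shell command to move; the robot and the scene stay as the last step left them, time stands still between calls to the robot, and variables do not carry over. Pictures are saved under pics/ and viewed, at most 10 in all, crops included, and the job is handed in when it is done.

```bash
ls; mkdir -p pics
cat > h.py <<'E'
import numpy as np, cv2
from scipy.spatial.transform import Rotation as R
from rig import manip, eyes, nets
def cam(name):
    """returns Rwc, c (camera->world: p=Rwc@q+c)"""
    i=eyes.camera_info(name)
    if 'mount' in i:
        s=manip.get_state(); Rt=R.from_quat(s['orientation']).as_matrix(); m=np.array(i['mount'])
        return i,Rt@m[:3,:3],Rt@m[:3,3]+np.array(s['tcp_pos'])
    Rc=cv2.Rodrigues(np.array(i['rvec'],float))[0]
    return i,Rc.T,-Rc.T@np.array(i['tvec'],float).ravel()
def pix(C,P):
    i,Rw,c=C; q=(np.atleast_2d(P)-c)@Rw; s=q[:,:2]/q[:,2:]; s=s*(1+i['k1']*(s**2).sum(1,keepdims=True))
    return s*[i['fx'],i['fy']]+[i['cx'],i['cy']]
def onplane(C,uv,z):
    i,Rw,c=C; d=(np.array(uv,float)-[i['cx'],i['cy']])/[i['fx'],i['fy']]; s=d.copy()
    for _ in range(20): s=d/(1+i['k1']*(s@s))
    r=Rw@np.array([s[0],s[1],1]); return c+r*(z-c[2])/r[2]
def rows(dest,yaw=None):
    """shift in tool axes from present measured pose"""
    s=manip.get_state(); return R.from_quat(s['orientation']).inv().apply(np.array(dest)-s['tcp_pos'])
E
python3 - <<'E'
from h import *
np.set_printoptions(precision=1,suppress=True)
ims=[]
for n in ['scene','top']:
    C=cam(n); im=eyes.read_camera(n); cv2.imwrite(f'pics/{n}0.png',im[:,:,::-1])
    print(n,C[2])
    for t in ['driver','gate','grip','lock_screw','block','mallet','gouge','brush']:
        for b in nets.boxes_of(n,t)[:4]:
            p=C[1]@b['centre']+C[2]; print(n,t,round(b['confidence'],2),p,pix(C,p)[0])
s=manip.get_state();print(s)
E
```

```text
pics
scene [1324.3  124.6  635.1]
scene driver 0.87 [ 639.4 -161.7  103.3] [187.7 205. ]
scene driver 0.67 [ 497.8 -210.5  117.2] [186. 170.]
scene driver 0.65 [ 404.  -169.3  101.2] [209.3 159.8]
scene driver 0.55 [664.9 377.5  73. ] [410.5 241.5]
scene gate 0.65 [676.9  48.7   9.4] [268.8 251.1]
scene grip 0.9 [562.   54.6   9. ] [276.2 222.6]
scene lock_screw 0.56 [608.5  53.8  32.6] [274.1 226.7]
scene block 0.83 [ 536.6 -257.3   61.7] [168.2 192.6]
scene mallet 0.71 [662.3 375.9  73.4] [409.6 240.5]
scene gouge 0.62 [ 684.3 -376.1   19.5] [107.4 234. ]
scene brush 0.71 [421.1 347.4  21.5] [379.8 198.2]
top [ 388.4   -3.6 1058.1]
top driver 0.73 [ 492.3 -205.9  147.2] [349.6 208.3]
top driver 0.68 [ 388.9 -164.8  134.9] [332.1 252.8]
top driver 0.6 [ 620.8 -155.9  135.5] [326.5 155.9]
top grip 0.68 [571.8  59.5  15.4] [240.2 183.8]
top lock_screw 0.62 [593.5  51.8  36.3] [242.7 174.4]
top block 0.59 [ 506.4 -258.    68.7] [363.  206.3]
top mallet 0.75 [639.  368.3  75.9] [121.4 153.7]
top mallet 0.35 [569.3  56.8  10.3] [241.2 185. ]
top gouge 0.63 [ 653.7 -381.8   21.6] [401.5 155.2]
top brush 0.88 [404.1 355.3  24.1] [127.5 244.8]
top brush 0.45 [ 647.5 -381.2   24.1] [401.8 157.2]
{'time': 0.9, 'joint_pos': array([ 1.3,  0.1,  1.4, -0. ,  1.7, -0.1]), 'joint_velocities': array([ 0.,  0., -0., -0., -0., -0.]), 'joint_efforts': array([ -0. , -38.2, -36. ,  -0. ,  -0. ,   0. ]), 'tcp_pos': array([121.1, 510.9, 231.3]), 'orientation': array([0.1, 1. , 0. , 0. ]), 'force': array([-0.7,  0.5, -0.2]), 'wrist_torque': array([-0.,  0., -0.]), 'grip_force': 0.0, 'grip_width': 0.9976567627062122}
```

Run:
```python
import cv2
a=cv2.imread('pics/top0.png')[110:290,100:430]; a=cv2.resize(a,(660,360),interpolation=cv2.INTER_CUBIC)
b=cv2.imread('pics/scene0.png')[130:250,100:430]; b=cv2.resize(b,(660,240),interpolation=cv2.INTER_CUBIC)
cv2.imwrite('pics/both.png',cv2.vconcat([a,b]))
```

```text
(no output)
```

View pics/both.png

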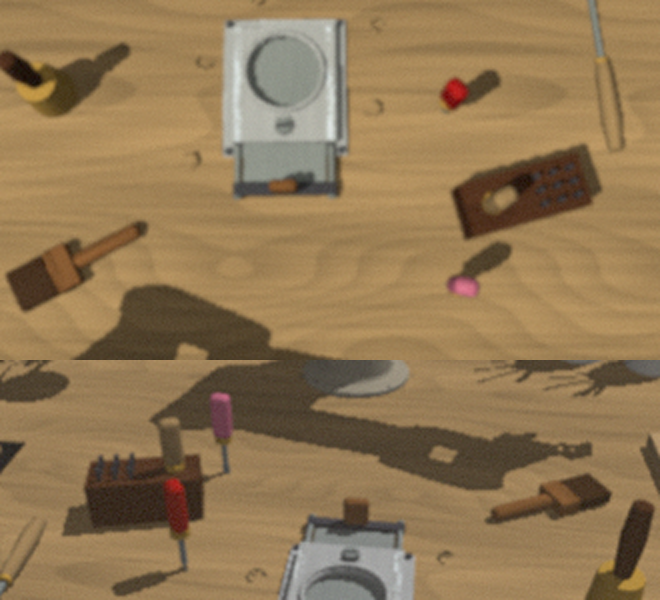

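Run:
```python
from h import *
np.set_printoptions(precision=4,suppress=True)
s=manip.get_state(); print(R.from_quat(s['orientation']).as_matrix(), s['orientation'])
i=eyes.camera_info('wrist');print(i)
C=cam('wrist');print(C[2]-s['tcp_pos'])
print(rows([480,50,330]))
```

```text
[[-0.973   0.2307  0.    ]
 [ 0.2307  0.973   0.0001]
 [-0.      0.0001 -1.    ]] [0.1162 0.9932 0.     0.    ]
{'fx': 272.56295605132436, 'fy': 272.56295605132436, 'cx': 253.79471943691425, 'cy': 189.85433773017405, 'k1': -0.01562066670786372, 'mount': array([[   0.0012,   -0.9619,   -0.2733,   70.3903],
       [   1.    ,    0.0013,   -0.0001,    0.1889],
       [   0.0005,   -0.2733,    0.9619, -142.4261],
       [   0.    ,    0.    ,    0.    ,    1.    ]])}
[-68.4505  16.4159 142.4257]
[-455.5387 -365.6023  -98.7105]
```

```bash
python3 -m creep '-455 -365 -99 0 0 0;-455 -365 -99 0 0 0;-455 -365 -99 0 0 0;-455 -365 -99 0 0 0;-455 -365 -99 0 0 0;-455 -365 -99 0 0 0;-455 -365 -99 0 0 0;-455 -365 -99 0 0 0;-455 -365 -99 0 0 0;-455 -365 -99 0 0 0;-455 -365 -99 0 0 0;-455 -365 -99 0 0 0'
python3 - <<'E'
from h import *
np.set_printoptions(precision=1,suppress=True)
C=cam('wrist'); im=eyes.read_camera('wrist'); cv2.imwrite('pics/w1.png',im[:,:,::-1])
np.savez('w1.npz',R=C[1],c=C[2])
for t in ['gate','grip','lock_screw']:
    for b in nets.boxes_of('wrist',t)[:4]:
        p=C[1]@b['centre']+C[2]; print(t,round(b['confidence'],2),p,pix(C,p)[0])
cv2.imwrite('pics/w1v.png',cv2.resize(im[:,:,::-1],(768,576),interpolation=cv2.INTER_CUBIC))
print(rows([470,-190,330]))
E
```

```text
time: 2.4
tcp_pos: [479.2, 51.3, 330.2]
orientation: [0.116, 0.993, 0.0, -0.0]
force: [0.8, -0.0, 0.8]
grip_width: 1.0
grip_force: 0.0
gate 0.87 [621.1  62.4  13.8] [277.4 229.8]
grip 0.89 [568.4  56.3   6.4] [267.7 202.5]
lock_screw 0.58 [600.6  56.8  33.7] [272.8 224.6]
lock_screw 0.36 [622.   63.6  19.4] [278.4 231.3]
[ -46.4 -237.3    0.4]
```

View pics/w1v.png

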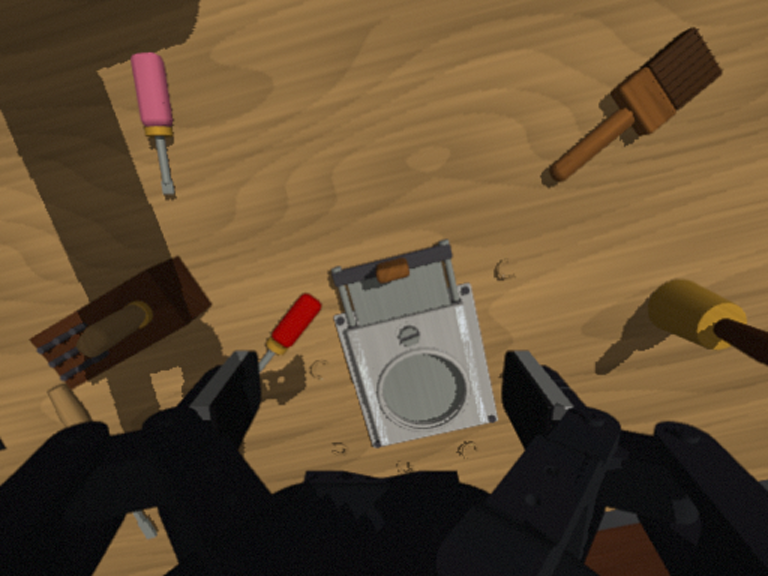

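```bash
python3 -m creep '-50 -240 0 0 0 0;-50 -240 0 0 0 0;-50 -240 0 0 0 0;-50 -240 0 0 0 0;-50 -240 0 0 0 0;-50 -240 0 0 0 0'
python3 - <<'E'
from h import *
np.set_printoptions(precision=1,suppress=True)
C=cam('wrist'); im=eyes.read_camera('wrist'); cv2.imwrite('pics/w2.png',im[:,:,::-1])
np.savez('w2.npz',R=C[1],c=C[2])
for t in ['driver','block','block_hole']:
    for b in nets.boxes_of('wrist',t)[:4]:
        p=C[1]@b['centre']+C[2]; print(t,round(b['confidence'],2),p,pix(C,p)[0])
for z in (78,150): print(pix(C,[493,-208,z]))
cv2.imwrite('pics/w2v.png',cv2.resize(im[:300,130:400,::-1],(540,600),interpolation=cv2.INTER_CUBIC))
E
```

```text
time: 3.35
tcp_pos: [473.0, -193.6, 330.4]
orientation: [0.116, 0.993, 0.0, 0.0]
force: [0.2, -0.0, 0.3]
grip_width: 1.002
grip_force: 0.0
driver 0.82 [560.9 -84.4  19. ] [326.5 191. ]
driver 0.69 [ 484.9 -209.3  150.1] [243.3 185. ]
driver 0.56 [ 296.5 -151.3   18.9] [254.2  35.7]
block 0.85 [ 500.4 -263.6   75.7] [212.8 190.1]
block_hole 0.55 [ 495.7 -258.6   72.3] [215.5 185.8]
[[247.3 177.6]]
[[246. 191.]]
```

View pics/w2v.png

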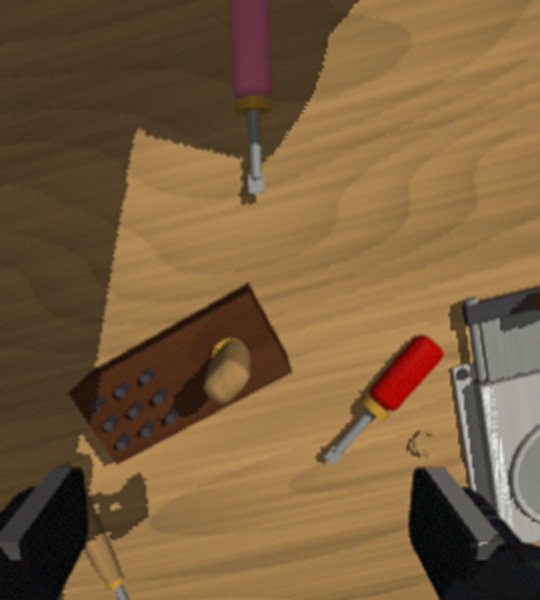

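Run:
```python
from h import *
np.set_printoptions(precision=1,suppress=True)
C=cam('wrist'); im=cv2.imread('pics/w2.png')
for uv in [(248,290),(290,370),(118,462),(70,392)]:
    print(onplane(C,(130+uv[0]/2,uv[1]/2),70))
x0,y0=215,150;k=9
v=cv2.resize(im[150:210,215:300-15],None,fx=k,fy=k,interpolation=cv2.INTER_CUBIC)
cv2.imwrite('pics/w2c.png',v)
hsv=cv2.cvtColor(im[150:210,215:285],cv2.COLOR_BGR2HSV)
m=((hsv[:,:,2]>115)&(hsv[:,:,0]>10)).astype(np.uint8)
n,l,st,ce=cv2.connectedComponentsWithStats(m); print(st,ce+[215,150])
```

```text
[ 449.7 -187.1   70. ]
[ 516.2 -169.7   70. ]
[ 559.6 -320.2   70. ]
[ 494.7 -339.3   70. ]
[[   0    0   61   60 2344]
 [   0    0   23   13  154]
 [  17    0   53   60 1353]
 [  22   19    8    8   24]
 [  19   22   21   28  325]] [[240.1 177.3]
 [222.5 153.8]
 [270.2 184.3]
 [240.  171.9]
 [244.8 187.9]]
```

View pics/w2c.png

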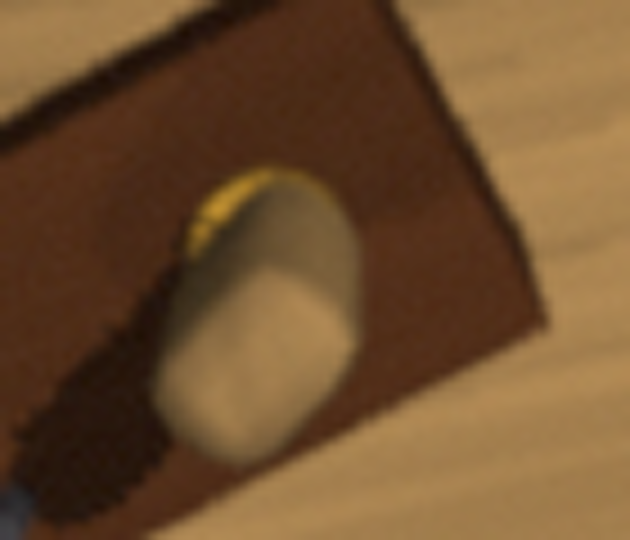

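Run:
```python
from h import *
np.set_printoptions(precision=2,suppress=True)
C=cam('wrist'); P=[onplane(C,(215+(u+.5)/9-.5,150+(v+.5)/9-.5),149)[:2] for u,v in [(270,268),(355,345),(240,465),(158,385)]]
P=np.array(P);print(P,P.mean(0))
a=lambda d:np.degrees(np.arctan2(d[1],d[0]))
print('thin dir',a(P[1]-P[0]),a(P[2]-P[3]),'long',a(P[2]-P[1]),a(P[3]-P[0]))
# ferrule arc check
for z,r in((78,13.5),(70,9)): 
  th=np.linspace(0,2*np.pi,9)
  print(z,((pix(C,np.c_[493+r*np.cos(th),-207+r*np.sin(th),0*th+z])-[215,150])*9).round())
# block fit
K=np.array([(449.7,-187.1),(516.2,-169.7),(559.6,-320.2),(494.7,-339.3)]);c=K.mean(0)
print(c,a(K[1]-K[0]),a(K[2]-K[3]),a(K[1]-K[2])-90,a(K[0]-K[3])-90)
s=manip.get_state();print(s['joint_pos'])
```

```text
[[ 478.83 -205.83]
 [ 492.02 -197.05]
 [ 505.24 -216.54]
 [ 491.42 -224.76]] [ 491.88 -211.05]
thin dir 33.63668922992921 30.737279895031765 long -55.85992287680621 -56.37498632562489
78 [[312. 322.]
 [363. 287.]
 [373. 227.]
 [337. 177.]
 [274. 167.]
 [224. 203.]
 [214. 263.]
 [251. 312.]
 [312. 322.]]
70 [[307. 285.]
 [340. 262.]
 [347. 222.]
 [323. 190.]
 [282. 183.]
 [249. 207.]
 [243. 246.]
 [267. 278.]
 [307. 285.]]
[ 505.05 -254.07] 14.662954240209805 16.399099189387066 16.08608507062071 16.471030507380476
[-0.46  0.01  1.24  0.    1.88 -1.8 ]
```

```bash
python3 -m creep '-22 -12 60 0 0 0.187;-22 -12 110 0 0 0.37;-22 -12 150 0 0 0.56;-22 -12 160 0 0 0.754;-22 -12 160 0 0 0.754;-22 -12 160 0 0 0.754'
python3 - <<'E'
from h import *
np.set_printoptions(precision=2,suppress=True)
C=cam('wrist'); im=eyes.read_camera('wrist'); cv2.imwrite('pics/w3.png',im[:,:,::-1])
s=manip.get_state(); print(R.from_quat(s['orientation']).as_matrix()[:,1])
for b in nets.boxes_of('wrist','driver')[:4]:
        p=C[1]@b['centre']+C[2]; print(round(b['confidence'],2),p,pix(C,p)[0])
a=np.radians(33.5);Rz=np.array([[np.cos(a),-np.sin(a)],[np.sin(a),np.cos(a)]])
v=im[:,:,::-1].copy()
for z,hx,hy in((150,11,15),(78,11,15)):
    q=np.array([[1,1],[1,-1],[-1,-1],[-1,1]])*[hx,hy]@Rz.T+[492,-211]
    cv2.polylines(v,[pix(C,np.c_[q,q[:,0]*0+z]).round().astype(int)],True,(0,255,0),1)
v=cv2.resize(v[60:384,120:400],None,fx=1.85,fy=1.85,interpolation=cv2.INTER_CUBIC)
cv2.imwrite('pics/w3v.png',v)
E
```

```text
time: 4.3
tcp_pos: [492.1, -210.8, 171.5]
orientation: [0.472, 0.882, 0.0, 0.001]
force: [0.9, -0.4, 0.6]
grip_width: 0.998
grip_force: 0.0
[0.83 0.55 0.  ]
0.82 [ 484.31 -204.37  147.75] [250.09 209.48]
0.74 [ 309.28 -154.8    20.02] [129.18  28.8 ]
0.74 [564.07 -87.15  17.57] [375.79 119.68]
```

View pics/w3v.png

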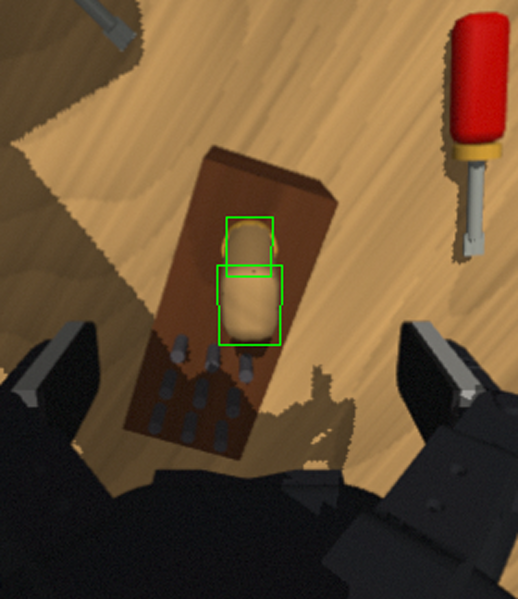

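```bash
python3 -m creep '0 0 50 0 0 0;0 0 72 0 0 0;0 0 72 0 0 0' && python3 -m creep '0 0 0 0 0 0;0 0 0 0 0 0;0 0 0 0 0 0;0 0 0 0 0 0;0 0 0 0 0 0;0 0 0 0 0 0' 0 60; python3 -c "
from h import *
s=manip.get_state();print(s)"
```

```text
time: 4.78
tcp_pos: [490.8, -210.6, 97.1]
orientation: [0.473, 0.881, 0.0, -0.001]
force: [0.5, -0.9, 0.5]
grip_width: 1.0
grip_force: 0.0
time: 5.52
tcp_pos: [491.9, -211.2, 98.9]
orientation: [0.474, 0.881, 0.0, 0.001]
force: [0.6, 0.6, 4.8]
grip_width: 0.246
grip_force: 62.0
{'time': 5.525, 'joint_pos': array([-4.74635289e-01,  1.63755368e-01,  1.54881592e+00,  9.44879298e-05,
        1.42790521e+00, -1.05871999e+00]), 'joint_velocities': array([-0.00033631,  0.00016506, -0.00071484,  0.00081356, -0.00090395,
        0.00090775]), 'joint_efforts': array([-1.04220039e-01, -3.79380119e+01, -3.17668104e+01, -1.90675794e-02,
       -1.80389872e-01, -2.11715218e-03]), 'tcp_pos': array([ 491.86244596, -211.20900679,   98.93432489]), 'orientation': array([4.73590004e-01, 8.80745249e-01, 5.72048983e-05, 5.57103121e-04]), 'force': array([0.64146949, 0.6412378 , 4.78393379]), 'wrist_torque': array([0.05947636, 0.1448729 , 0.00436275]), 'grip_force': 61.99678301811218, 'grip_width': 0.2461005949669245}
```

```bash
python3 -m creep '0 0 -55 0 0 0;0 0 -101 0 0 0;0 0 -101 0 0 0'
python3 - <<'E'
from h import *
np.set_printoptions(precision=2,suppress=True)
i=eyes.camera_info('wrist');d=np.load('w1.npz');C=(i,d['R'],d['c'])
f=lambda u,v,z:onplane(C,((u+.5)/1.5-.5,(v+.5)/1.5-.5),z)
print('casting front corners',f(340,320,6),f(466,288,6),'rear',f(376,445,6),f(495,420,6))
print('screw',f(408,333,33)); 
a=f(340,320,6)-f(466,288,6);print(np.degrees(np.arctan2(a[1],a[0]))+90)
a=f(376,445,6)-f(495,420,6);print(np.degrees(np.arctan2(a[1],a[0]))+90)
a=f(376,445,6)-f(340,320,6);print(np.degrees(np.arctan2(a[1],a[0])))
s=manip.get_state();q=R.from_quat(s['orientation']).as_matrix();print(s['tcp_pos'],np.degrees(np.arctan2(q[1,1],q[0,1])),rows([600,55,200]))
E
```

```text
time: 5.9
tcp_pos: [492.9, -211.8, 203.2]
orientation: [0.474, 0.881, 0.0, 0.004]
force: [0.3, -0.0, -1.5]
grip_width: 0.248
grip_force: 61.4
casting front corners [571.28 -21.35   6.  ] [566.4 134.9   6. ] rear [754.72 -20.16   6.  ] [753.27 140.84   6.  ]
screw [595.5   56.26  33.  ]
1.790234863656778
0.515267383331917
0.3725541282669753
[ 492.92 -211.78  203.24] 33.46109866625547 [163.55 236.41   3.07]
```

```bash
python3 -m creep '42 58 0 0 0 0.11;83 117 0 0 0 0.22;125 175 0 0 0 0.34;150 210 0 0 0 0.45;166 233 0 0 0 0.567;166 233 0 0 0 0.567;166 233 0 0 0 0.567;166 233 0 0 0 0.567'
python3 - <<'E'
from h import *
np.set_printoptions(precision=2,suppress=True)
C=cam('wrist'); im=eyes.read_camera('wrist'); cv2.imwrite('pics/w4.png',im[:,:,::-1])
np.savez('w4.npz',R=C[1],c=C[2])
s=manip.get_state();q=R.from_quat(s['orientation']).as_matrix();print(s['tcp_pos'],np.degrees(np.arctan2(q[1,1],q[0,1])),s['joint_pos'])
for t in ['lock_screw','driver_tip','grip','gate','screw_slot']:
  for b in nets.boxes_of('wrist',t)[:2]:
        p=C[1]@b['centre']+C[2]; print(t,round(b['confidence'],2),p,pix(C,p)[0])
print(pix(C,s['tcp_pos']-[0,0,88.9]))
cv2.imwrite('pics/w4v.png',cv2.resize(im[50:384,100:512,::-1],None,fx=1.79,fy=1.79,interpolation=cv2.INTER_CUBIC))
E
```

```text
time: 6.9
tcp_pos: [594.1, 54.6, 198.8]
orientation: [0.701, 0.713, -0.0, -0.0]
force: [-1.6, -0.9, -2.0]
grip_width: 0.247
grip_force: 61.3
[594.15  54.68 199.09] 0.9058034986988492 [ 0.03  0.27  1.23 -0.    1.65  0.01]
lock_screw 0.9 [601.5   57.52  32.91] [261.24 172.54]
driver_tip 0.98 [592.13  58.77 244.74] [251.34 279.98]
driver_tip 0.88 [ 286.88 -142.96   19.21] [ 35.87 305.15]
grip 0.71 [571.88  62.56   9.73] [236.83 164.12]
gate 0.83 [643.69  74.29  12.16] [295.92 155.97]
screw_slot 0.76 [600.47  59.09  34.12] [260.41 171.41]
[[255.06 194.14]]
```

View pics/w4v.png

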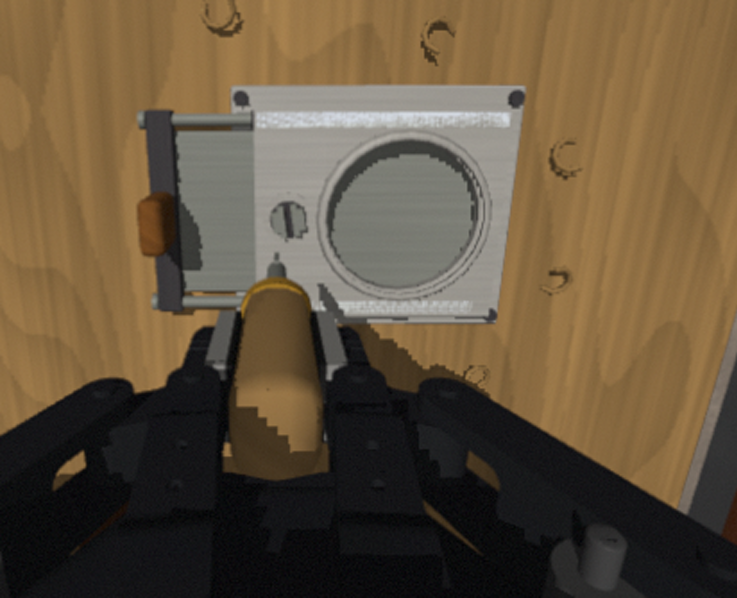

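Run:
```python
import cv2
im=cv2.imread('pics/w4.png')
cv2.imwrite('pics/w4c.png',cv2.resize(im[160:200,238:283],None,fx=14,fy=14,interpolation=cv2.INTER_CUBIC))
```

```text
(no output)
```

View pics/w4c.png

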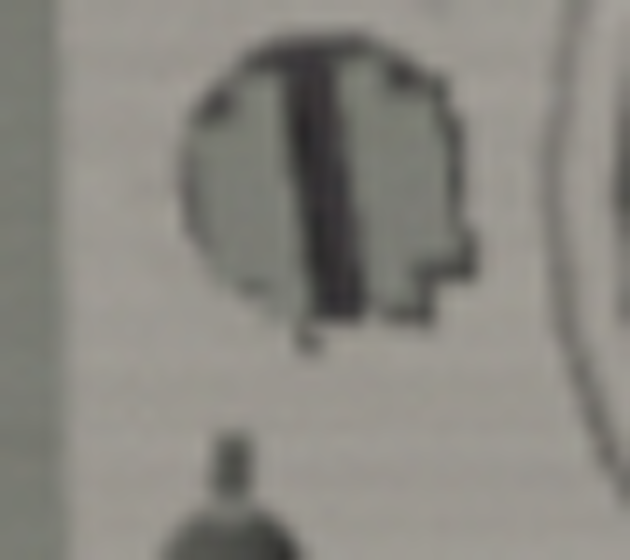

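Run:
```python
from h import *
np.set_printoptions(precision=2,suppress=True)
i=eyes.camera_info('wrist');d=np.load('w4.npz');C=(i,d['R'],d['c'])
f=lambda u,v,z:onplane(C,(238+(u+.5)/14-.5,160+(v+.5)/14-.5),z)
print('screw',f(324,178,33)); a=f(312,45,33)-f(340,315,33);print('slot',f(326,180,33),np.degrees(np.arctan2(a[1],a[0])), a)
print('tip corner',f(234,434,110.2))
g=lambda u,v,z:onplane(C,(100+(u+.5)/1.79-.5,50+(v+.5)/1.79-.5),z)
P=[g(234,88,6),g(525,88,6),g(497,322,6)];print(np.array(P))
a=P[1]-P[0];print('yaw',np.degrees(np.arctan2(a[1],a[0])))
m=g(403,218,31);print('mouth?',m, f(324,178,33)-m, 'grip',g(150,225,57))
print(np.array([g(142,118,17),g(158,302,17)]))
```

```text
screw [600.84  57.87  33.  ]
slot [601.01  57.71  33.  ] 97.18236050776383 [-2.86 22.7   0.  ]
tip corner [593.38  57.98 110.2 ]
[[564.21 139.01   6.  ]
 [754.87 142.7    6.  ]
 [759.79 -23.6    6.  ]]
yaw 1.1062884781042719
mouth? [675.53  59.58  31.  ] [-74.7   -1.71   2.  ] grip [517.79  58.11  57.  ]
[[505.85 119.25  17.  ]
 [510.02  -7.46  17.  ]]
```

```bash
python3 -m creep '3.4 7.5 40 0 0 -0.11;3.4 7.5 64 0 0 -0.11;3.4 7.5 64 0 0 -0.11;3.4 7.5 64 0 0 -0.11;3.4 7.5 64 0 0 -0.11'
python3 - <<'E'
from h import *
np.set_printoptions(precision=2,suppress=True)
C=cam('wrist'); im=eyes.read_camera('wrist'); cv2.imwrite('pics/w5.png',im[:,:,::-1])
np.savez('w5.npz',R=C[1],c=C[2])
s=manip.get_state();q=R.from_quat(s['orientation']).as_matrix();print(s['tcp_pos'],np.degrees(np.arctan2(q[1,1],q[0,1])),s['force'])
c=pix(C,s['tcp_pos']-[0,0,95])[0];print(c)
u,v=c.astype(int)-[25,22]; print(u,v)
cv2.imwrite('pics/w5c.png',cv2.resize(im[v:v+42,u:u+50,::-1],None,fx=14,fy=14,interpolation=cv2.INTER_CUBIC))
E
```

```text
time: 7.82
tcp_pos: [602.6, 59.4, 137.2]
orientation: [0.661, 0.751, 0.001, 0.001]
force: [-0.5, 0.0, -0.3]
grip_width: 0.249
grip_force: 61.4
[602.47  59.44 136.9 ] 7.274708148472932 [-0.12 -0.5  -0.26]
[254.32 192.09]
229 170
```

View pics/w5c.png

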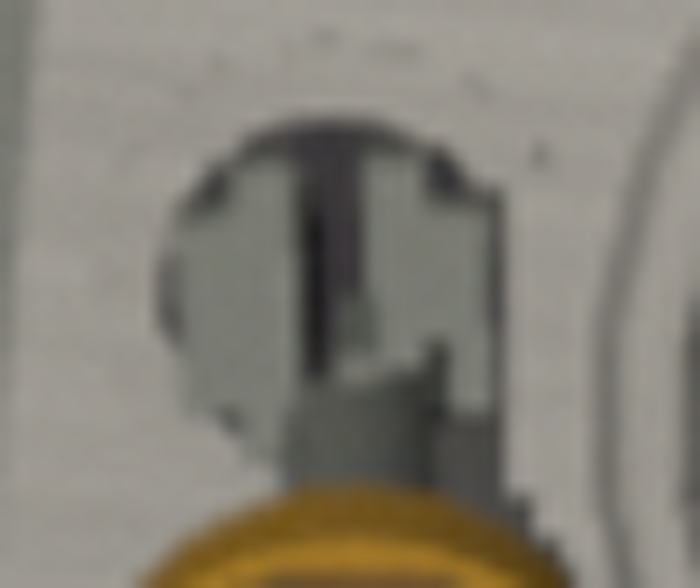

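Run:
```python
from h import *
np.set_printoptions(precision=2,suppress=True)
i=eyes.camera_info('wrist');d=np.load('w5.npz');C=(i,d['R'],d['c'])
f=lambda u,v,z:onplane(C,(229+(u+.5)/14-.5,170+(v+.5)/14-.5),z)
tip=f(357,297,48);sl=f(333,210,33);L=f(165,290,33);Rr=f(500,290,33);T=f(333,135,33)
print(tip,sl,L,Rr,T)
s=manip.get_state();Rt=R.from_quat(s['orientation'])
for n,p in dict(tip=tip,sl=sl,L=L,R=Rr,T=T).items(): print(n,Rt.inv().apply(p-s['tcp_pos']))
```

```text
[601.8  62.4  48. ] [600.04  63.91  33.  ] [589.54  56.96  33.  ] [611.88  59.82  33.  ] [599.39  69.03  33.  ]
tip [ 3.04 -0.52 88.9 ]
sl [  4.76  -2.11 103.9 ]
L [ -0.8  -13.41 103.87]
R [ -0.79   9.12 103.93]
T [  9.92  -2.11 103.89]
```

```bash
python3 -m creep '0.9 -1.6 0 0 0 0;0.9 -1.6 6 0 0 0;0.9 -1.6 12 0 0 0;0.9 -1.6 15 0 0 0;0.9 -1.6 15 0 0 0;0.9 -1.6 15 0 0 0'
python3 - <<'E'
from h import *
np.set_printoptions(precision=2,suppress=True)
C=cam('wrist'); im=eyes.read_camera('wrist'); cv2.imwrite('pics/w6.png',im[:,:,::-1])
np.savez('w6.npz',R=C[1],c=C[2])
s=manip.get_state();print(s['tcp_pos'],s['force'],s['wrist_torque'])
cv2.imwrite('pics/w6c.png',cv2.resize(im[160:210,229:279,::-1],None,fx=11,fy=11,interpolation=cv2.INTER_CUBIC))
E
```

```text
time: 8.62
tcp_pos: [600.1, 60.1, 120.4]
orientation: [0.661, 0.751, 0.0, -0.0]
force: [0.1, 0.6, -1.4]
grip_width: 0.248
grip_force: 61.4
[600.13  60.1  120.41] [ 0.59  0.38 -1.13] [ 0.01 -0.03 -0.02]
```

View pics/w6c.png

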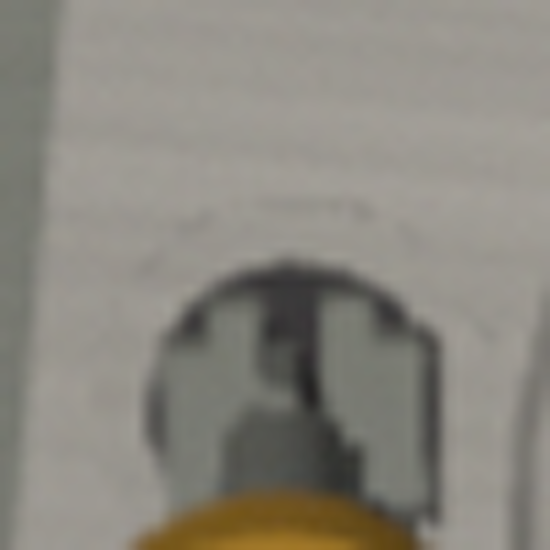

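```bash
python3 -m creep '0 0.8 0 0 0 0;0 0.8 1.5 0 0 0;0 0.8 2.5 0 0 0;0 0.8 2.5 0 0 0;0 0.8 2.5 0 0 0'
python3 - <<'E'
from h import *
np.set_printoptions(precision=2,suppress=True)
s=manip.get_state();print(s['tcp_pos'],s['force'],s['wrist_torque'])
E
```

```text
time: 9.3
tcp_pos: [600.9, 60.2, 117.8]
orientation: [0.661, 0.751, 0.0, -0.0]
force: [-0.4, -0.5, -1.6]
grip_width: 0.25
grip_force: 61.4
[600.92  60.21 117.79] [-0.36 -0.49 -1.58] [ 0.06 -0.05  0.07]
```

```bash
python3 -m creep '0 -0.2 0 0 0 -0.15;-0.1 -0.4 0 0 0 -0.3;-0.2 -0.7 0 0 0 -0.45;-0.3 -0.9 0 0 0 -0.6;-0.4 -1 0 0 0 -0.7;-0.4 -1 0 0 0 -0.7;-0.4 -1 0 0 0 -0.7'
python3 - <<'E'
from h import *
np.set_printoptions(precision=2,suppress=True)
C=cam('wrist'); im=eyes.read_camera('wrist'); cv2.imwrite('pics/w7.png',im[:,:,::-1])
np.savez('w7.npz',R=C[1],c=C[2])
s=manip.get_state();q=R.from_quat(s['orientation'])
print(s['tcp_pos'],q.inv().apply(s['force']),q.inv().apply(s['wrist_torque']))
m=q.as_matrix();print(np.degrees(np.arctan2(m[1,1],m[0,1])))
cv2.imwrite('pics/w7c.png',cv2.resize(im[160:210,229:279,::-1],None,fx=11,fy=11,interpolation=cv2.INTER_CUBIC))
E
```

```text
time: 10.18
tcp_pos: [599.7, 59.2, 117.8]
orientation: [0.364, 0.931, -0.001, -0.0]
force: [-2.8, -2.8, 1.2]
grip_width: 0.248
grip_force: 61.5
[599.73  59.26 117.79] [ 0.57 -5.64 -1.61] [1.21 0.04 0.06]
47.277237091485894
```

View pics/w7c.png

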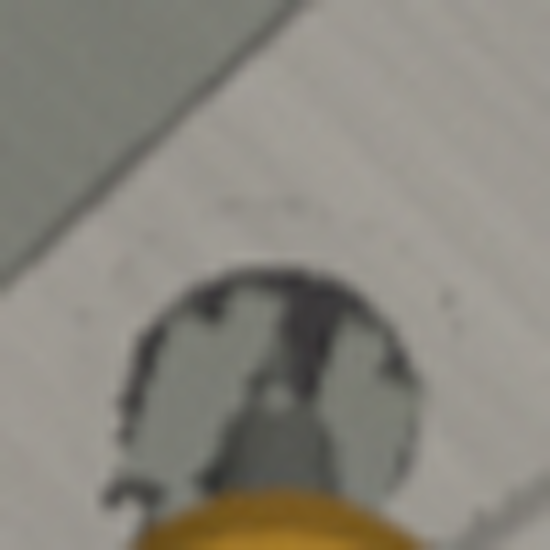

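```bash
python3 -m creep '0.4 -1 0 0 0 0;0.3 -1.4 0 0 0 -0.15;0.2 -1.9 0 0 0 -0.3;0.1 -2.3 0 0 0 -0.45;-0.1 -2.6 0 0 0 -0.58;-0.1 -2.6 0 0 0 -0.58;-0.1 -2.6 0 0 0 -0.58'
cat > st.py <<'E'
from h import *
np.set_printoptions(precision=2,suppress=True)
s=manip.get_state();q=R.from_quat(s['orientation'])
print(s['tcp_pos'],'F tool',q.inv().apply(s['force']),'T tool',q.inv().apply(s['wrist_torque']),'F',s['force'])
m=q.as_matrix();print('psi',np.degrees(np.arctan2(m[1,1],m[0,1])),s['joint_pos'])
E
python3 st.py
```

```text
time: 11.1
tcp_pos: [598.4, 57.4, 117.8]
orientation: [0.083, 0.997, -0.0, 0.0]
force: [-1.3, -4.3, -0.2]
grip_width: 0.25
grip_force: 61.4
[598.44  57.42 117.82] F tool [ 0.52 -4.48  0.21] T tool [1.14 0.12 0.04] F [-1.25 -4.33 -0.21]
psi 80.44962447363316 [ 0.03  0.33  1.32 -0.    1.5  -1.37]
```

```bash
python3 -m creep '0 -0.8 0 0 0 0;0 -1 0 0 0 -0.08;0 -1 0 0 0 -0.08'; python3 st.py;  python3 -m creep '0 -0.2 0 0 0 -0.08;0 -0.2 0 0 0 -0.08'; python3 st.py
```

```text
time: 11.48
tcp_pos: [598.3, 56.9, 117.8]
orientation: [0.043, 0.999, 0.0, 0.0]
force: [-0.2, -3.0, -0.4]
grip_width: 0.248
grip_force: 61.4
[598.26  56.87 117.83] F tool [-0.06 -2.98  0.41] T tool [0.7  0.01 0.08] F [-0.19 -2.97 -0.41]
psi 85.1228773578428 [ 0.03  0.33  1.32  0.    1.5  -1.45]
time: 11.72
tcp_pos: [598.3, 56.6, 117.9]
orientation: [0.003, 1.0, 0.0, 0.0]
force: [-0.4, -3.2, -0.7]
grip_width: 0.248
grip_force: 61.4
[598.28  56.61 117.91] F tool [ 0.38 -3.22  0.68] T tool [0.74 0.05 0.1 ] F [-0.4  -3.21 -0.68]
psi 89.64607118777379 [ 0.03  0.32  1.32  0.    1.5  -1.53]
```

```bash
python3 -m creep '0 -0.2 0 0 0 -0.07;0 -0.2 0 0 0 -0.07'; python3 st.py;  python3 -m creep '0 -0.2 0 0 0 -0.07;0 -0.2 0 0 0 -0.07'; python3 st.py
```

```text
time: 11.98
tcp_pos: [598.2, 56.3, 117.8]
orientation: [-0.032, 0.999, 0.0, 0.0]
force: [-0.5, -3.2, -1.1]
grip_width: 0.252
grip_force: 61.4
[598.23  56.35 117.82] F tool [ 0.69 -3.13  1.05] T tool [0.78 0.09 0.09] F [-0.49 -3.17 -1.05]
psi 93.63003002846649 [ 0.03  0.32  1.32  0.    1.5  -1.6 ]
time: 12.22
tcp_pos: [598.2, 56.1, 117.9]
orientation: [-0.067, 0.998, 0.0, 0.0]
force: [0.0, -2.6, -1.4]
grip_width: 0.248
grip_force: 61.4
[598.25  56.15 117.85] F tool [ 0.31 -2.55  1.4 ] T tool [0.77 0.04 0.12] F [ 0.03 -2.56 -1.4 ]
psi 97.63077947422175 [ 0.03  0.32  1.32  0.    1.5  -1.67]
```

```bash
cat > slot.py <<'E'
from h import *
import sys
np.set_printoptions(precision=2,suppress=True,linewidth=200)
C=cam('wrist'); im=eyes.read_camera('wrist'); cv2.imwrite('pics/%s.png'%sys.argv[1],im[:,:,::-1])
np.savez(sys.argv[1]+'.npz',R=C[1],c=C[2])
i=C[0]; mt=np.array(i['mount'])
for n in ['w5','w7',sys.argv[1]]:
    d=np.load(n+'.npz');Cn=(i,d['R'],d['c']);g=cv2.cvtColor(cv2.imread('pics/%s.png'%n),cv2.COLOR_BGR2GRAY).astype(np.float32)
    Rt=d['R']@mt[:3,:3].T; t=d['c']-Rt@mt[:3,3]
    c7=np.array([600.3,57.9])
    ang=np.radians(np.arange(-70,71,5));out=[]
    for a in ang:
        r=np.linspace(6,10,9); L=np.c_[r*np.cos(a),r*np.sin(a),0*r] # tool frame
        P=L@Rt.T+[*c7,33]; P[:,2]=33
        uv=pix(Cn,P).astype(np.float32); out.append(cv2.remap(g,uv[:,0],uv[:,1],cv2.INTER_LINEAR).mean())
    print(n,t,pix(Cn,[*c7,33])); print(np.c_[np.degrees(ang),out].T.round().astype(int))
E
python3 slot.py w8
```

```text
w5 [601.24  58.75 137.25] [[251.78 190.7 ]]
[[-70 -65 -60 -55 -50 -45 -40 -35 -30 -25 -20 -15 -10  -5   0   5  10  15  20  25  30  35  40  45  50  55  60  65  70]
 [121 120 118 113 109 109 113 117 117 112  99  79  63  55  56  57  61  72  92 108 117 120 117 114 114 118 120 121 121]]
w7 [599.05  58.58 117.8 ] [[253.71 197.65]]
[[-70 -65 -60 -55 -50 -45 -40 -35 -30 -25 -20 -15 -10  -5   0   5  10  15  20  25  30  35  40  45  50  55  60  65  70]
 [121 121 122 121 122 122 120 114 108 113 119 122 119 113  96  77  63  59  59  58  63  84 104 115 120 121 115 110 113]]
w8 [598.25  56.15 117.85] [[254.82 198.6 ]]
[[-70 -65 -60 -55 -50 -45 -40 -35 -30 -25 -20 -15 -10  -5   0   5  10  15  20  25  30  35  40  45  50  55  60  65  70]
 [ 93 104 113 112 106 104 112 120 122 124 127 126 122 111  86  64  52  49  47  56  86 116 131 135 137 133 124 121 125]]
```

```bash
python3 -m creep '0 0 0 0 0 -0.1;0 0 0 0 0 -0.1;0 0 0 0 0 -0.1'; python3 st.py;  python3 slot.py w9 | tail -3
```

```text
time: 12.65
tcp_pos: [598.4, 55.9, 117.9]
orientation: [-0.116, 0.993, -0.0, 0.0]
force: [2.0, -3.5, -1.0]
grip_width: 0.247
grip_force: 61.2
[598.43  55.91 117.91] F tool [-1.18 -3.87  0.97] T tool [ 1.17 -0.29  0.15] F [ 2.04 -3.49 -0.97]
psi 103.35565400379241 [ 0.03  0.32  1.32 -0.    1.5  -1.77]
w9 [598.43  55.91 117.91] [[254.81 198.5 ]]
[[-70 -65 -60 -55 -50 -45 -40 -35 -30 -25 -20 -15 -10  -5   0   5  10  15  20  25  30  35  40  45  50  55  60  65  70]
 [ 90  95 104 117 127 134 135 132 128 127 129 132 131 128 113  88  64  52  48  46  53  80 112 130 137 138 134 126 123]]
```

```bash
python3 -m creep '0 0 0 0 0 0.1;0 0 0 0 0 0.2;0 0 0 0 0 0.2;0 0 -8 0 0 0.2;0 0 -40 0 0 0.2;0 0 -90 0 0 0.2;0 0 -90 0 0 0.2;0 0 -90 0 0 0.2'; python3 st.py
python3 - <<'E'
from h import *
np.set_printoptions(precision=2,suppress=True,linewidth=200)
print(rows([491.9,-211.2,200]))
E
python3 slot.py w10|tail -3
```

```text
time: 13.7
tcp_pos: [597.8, 56.6, 207.5]
orientation: [-0.019, 1.0, 0.0, -0.0]
force: [-0.7, -0.4, -1.1]
grip_width: 0.25
grip_force: 61.4
[597.85  56.64 207.51] F tool [ 0.74 -0.38  1.14] T tool [0.03 0.   0.  ] F [-0.73 -0.4  -1.14]
psi 92.14394666123506 [ 0.03  0.27  1.2   0.    1.67 -1.58]
[ 115.89 -263.7     7.33]
w10 [597.85  56.64 207.51] [[254.28 176.04]]
[[-70 -65 -60 -55 -50 -45 -40 -35 -30 -25 -20 -15 -10  -5   0   5  10  15  20  25  30  35  40  45  50  55  60  65  70]
 [136 136 136 136 136 135 133 133 133 132 127 116 100  79  64  54  52  56  69  93 115 128 132 132 126 120 119 124 130]]
```

Run:
```python
from h import *
i=eyes.camera_info('wrist');mt=np.array(i['mount'])
for n in ['w4','w10']:
    d=np.load(n+'.npz');C=(i,d['R'],d['c']);g=cv2.cvtColor(cv2.imread(f'pics/{n}.png'),cv2.COLOR_BGR2GRAY).astype(np.float32)
    xs=np.arange(-14,14.01,.25);X,Y=np.meshgrid(xs,xs,indexing='ij')
    P=np.c_[X.ravel()+600.5,Y.ravel()+58,0*X.ravel()+33];uv=pix(C,P).astype(np.float32)
    I=cv2.remap(g,uv[:,0].reshape(X.shape),uv[:,1].reshape(X.shape),cv2.INTER_CUBIC)
    m=(I<85)&(np.hypot(X,Y)<10.5)
    p=np.c_[X[m],Y[m]];c=p.mean(0);w,V=np.linalg.eigh(np.cov((p-c).T));v=V[:,1]
    print(n,m.sum(),c+[600.5,58],np.sqrt(w),'slot angle',np.degrees(np.arctan2(v[1],v[0]))%180)
```

```text
w4 1577 [600.50174382  58.40060241] [1.86391861 6.1044778 ] slot angle 99.36795206455909
w10 1320 [600.23901515  56.97443182] [1.15375961 6.02459664] slot angle 165.93558432878683
```

```bash
python3 -m creep '23 -53 0 0 0 0.17;46 -105 0 0 0 0.34;70 -158 0 0 0 0.51;93 -211 0 0 0 0.68;116 -264 4 0 0 0.85;116 -264 7 0 0 1.023;116 -264 7 0 0 1.023;116 -264 7 0 0 1.023;116 -264 7 0 0 1.023'; python3 st.py
python3 - <<'E'
from h import *
np.set_printoptions(precision=2,suppress=True,linewidth=200)
print(rows([491.9,-211.2,98.9]))
C=cam('wrist'); im=eyes.read_camera('wrist'); cv2.imwrite('pics/w11.png',im[:,:,::-1]);np.savez('w11.npz',R=C[1],c=C[2])
for t in ['driver_tip','block_hole']:
  for b in nets.boxes_of('wrist',t)[:3]:
        p=C[1]@b['centre']+C[2]; print(t,round(b['confidence'],2),p,pix(C,p)[0])
E
```

```text
time: 14.88
tcp_pos: [492.0, -211.2, 200.6]
orientation: [0.472, 0.881, 0.0, -0.0]
force: [1.1, 0.1, -0.5]
grip_width: 0.248
grip_force: 61.3
[ 492.01 -211.21  200.62] F tool [-0.52  0.93  0.48] T tool [-0.02 -0.02  0.02] F [ 1.06  0.09 -0.48]
psi 33.6459555895477 [-0.47  0.09  1.42  0.    1.63 -1.06]
[  0.03  -0.09 101.72]
driver_tip 0.95 [ 487.77 -210.46  244.07] [247.57 279.91]
driver_tip 0.72 [ 301.53 -154.46   20.03] [135.34  32.38]
driver_tip 0.6 [562.8  -85.5   21.61] [366.86 117.19]
block_hole 0.59 [ 482.72 -207.4    70.81] [248.91 175.29]
```

Run:
```python
from h import *
np.set_printoptions(precision=1,suppress=True,linewidth=220)
i=eyes.camera_info('wrist')
d=np.load('w11.npz');C=(i,d['R'],d['c']);g=cv2.cvtColor(cv2.imread('pics/w11.png'),cv2.COLOR_BGR2GRAY).astype(np.float32)
xs=np.arange(460,521,.5);ys=np.arange(-245,-170,.5);X,Y=np.meshgrid(xs,ys,indexing='ij')
uv=pix(C,np.c_[X.ravel(),Y.ravel(),0*X.ravel()+70]).astype(np.float32)
I=cv2.remap(g,uv[:,0].reshape(X.shape),uv[:,1].reshape(X.shape),cv2.INTER_LINEAR)
print(np.percentile(I,[2,10,30,50,70,90]))
for th in (20,30,38):
  n,l,st,ce=cv2.connectedComponentsWithStats((I<th).astype(np.uint8))
  for k in range(1,n):
    if st[k,4]>60:
      q=np.argwhere(l==k)*.5+[460,-245]; print(th,st[k,4]/4,'mm2 x',q[:,0].min(),q[:,0].max(),'y',q[:,1].min(),q[:,1].max(),q.mean(0))
print(pix(C,[[492,-211,70],[492,-211,111]]))
# coarse sampled values (tool-aligned numbers)
print(I[::6,::6].astype(int))
```

```text
[ 26.   44.4  56.1  59.7  62.3 107. ]
30 118.0 mm2 x 484.5 500.0 y -216.5 -203.0 [ 491.4 -209.6]
38 182.0 mm2 x 483.5 501.0 y -219.5 -202.0 [ 491.8 -210.4]
[[254.5 182.8]
 [254.6 194.3]]
[[141 141 143 143 144 145 143 114  80  62  57  57  59  60  59  59  59  61  59  58  48  43  76 149 150]
 [136 130 128 119  90  66  63  61  61  56  58  59  60  59  57  59  58  58  57  57  53  42  40 132 132]
 [105  78  63  61  61  63  60  57  58  59  59  57  57  55  57  56  56  56  56  55  56  43  40 123 135]
 [ 63  63  62  63  61  61  59  57  57  58  58  57  57  56  56  57  56  57  56  58  57  43  41  97 148]
 [ 62  64  63  62  59  57  57  55  56  56  55  56  56  57  57  58  56  56  58  56  57  50  42  59 151]
 [ 61  61  62  58  56  56  55  56  55  54  56  56  56  56  56  56  58  57  57  57  58  54  41  42 145]
 [ 60  60  60  55  53  54  55  54  55  54  57  56  55  56  57  57  57  56  56  56  55  55  40  42 119]
 [ 60  58  55  54  55  55  53  54  54  56  56  58  56  56  55  56  55  55  55  56  56  56  44  41  83]
 [ 60  57  54  54  55  55  56  56  55  52  37  30  31  47  55  56  56  56  56  54  56  55
[... 550 characters left out ...]
 104 104 105  67  65  60  51  51  58  64  63  63  62  63  60  62  61  62  62  48]
 [ 94  96 122 135 113 110 103  92  65  62  63  63  63  63  62  63  61  62  61  62  63  63  62  61  55]
 [105 105 101 143 124 111  83  62  64  62  61  62  61  62  61  61  61  61  62  61  61  62  60  60  61]
 [107 107 106 114 147 111  72  61  61  61  61  61  61  60  61  62  62  61  61  61  61  61  62  61  62]
 [109 108 107 105 128 112  77  59  61  60  62  61  60  61  61  58  61  61  61  61  61  61  61  63  62]
 [109 108 107 105 128 114  81  61  63  62  61  62  61  62  60  62  61  61  62  61  61  61  60  59  63]
 [109 107 105 103 108 115  77  61  61  60  60  60  61  62  62  63  61  61  61  59  62  73 108 137 152]]
```

```bash
python3 -m creep '1.5 0 35 0 0 0;1.5 0 50 0 0 0;1.5 0 58 0 0 0;1.5 0 58 0 0 0'; python3 st.py; python3 -m creep '0 0 18 0 0 0;0 0 36 0 0 0;0 0 36 0 0 0;0 0 36 0 0 0'; python3 st.py
```

```text
time: 15.52
tcp_pos: [491.0, -210.7, 142.9]
orientation: [0.474, 0.881, 0.0, -0.0]
force: [-0.2, 0.1, -0.9]
grip_width: 0.251
grip_force: 61.3
[ 491.02 -210.68  142.9 ] F tool [ 0.22 -0.09  0.85] T tool [-0.    0.    0.04] F [-0.19  0.14 -0.85]
psi 33.47110340837153 [-0.47  0.12  1.5   0.    1.52 -1.06]
time: 16.02
tcp_pos: [491.1, -210.7, 106.9]
orientation: [0.474, 0.881, 0.0, 0.0]
force: [0.8, -0.2, -0.3]
grip_width: 0.247
grip_force: 61.3
[ 491.06 -210.72  106.92] F tool [-0.6   0.62  0.33] T tool [ 0.02 -0.02 -0.04] F [ 0.85 -0.16 -0.33]
psi 33.461324071073264 [-0.47  0.15  1.54  0.    1.44 -1.06]
```

```bash
python3 -m creep '0 0 4 0 0 0;0 0 7.3 0 0 0;0 0 7.3 0 0 0;0 0 7.3 0 0 0'; python3 st.py
```

```text
time: 16.52
tcp_pos: [491.0, -210.7, 99.5]
orientation: [0.474, 0.881, 0.0, 0.0]
force: [0.5, -1.0, 0.0]
grip_width: 0.253
grip_force: 61.6
[ 490.98 -210.67   99.55] F tool [-1.14 -0.14 -0.05] T tool [-0.01  0.   -0.01] F [ 0.51 -1.03  0.05]
psi 33.46131961202522 [-0.47  0.16  1.55  0.    1.43 -1.06]
```

```bash
python3 -m creep '0 0 0.8 0 0 0;0 0 0.8 0 0 0'; python3 st.py|head -1;  python3 -m creep '0 0 0 0 0 0;0 0 0 0 0 0;0 0 0 0 0 0;0 0 0 0 0 0' 50; python3 st.py|head -1
```

```text
time: 16.77
tcp_pos: [491.1, -210.7, 99.0]
orientation: [0.474, 0.881, 0.0, 0.0]
force: [0.2, -0.7, 0.7]
grip_width: 0.254
grip_force: 61.6
[ 491.09 -210.74   98.98] F tool [-0.68 -0.19 -0.74] T tool [ 0.04  0.01 -0.02] F [ 0.22 -0.67  0.74]
time: 17.27
tcp_pos: [490.9, -210.7, 98.7]
orientation: [0.474, 0.881, 0.0, -0.0]
force: [-0.5, 0.7, -0.0]
grip_width: 0.58
grip_force: 0.0
[ 490.94 -210.66   98.66] F tool [0.85 0.02 0.01] T tool [0.02 0.06 0.07] F [-0.45  0.72 -0.01]
```

```bash
python3 -m creep '0 0 -50 0 0 0;0 0 -110 0 0 0;0 0 -110 0 0 0;0 0 -110 0 0 0'; python3 st.py
python3 - <<'E'
from h import *
np.set_printoptions(precision=2,suppress=True,linewidth=200)
print(rows([516,56.5,140]))
C=cam('wrist'); im=eyes.read_camera('wrist'); cv2.imwrite('pics/w12.png',im[:,:,::-1]);np.savez('w12.npz',R=C[1],c=C[2])
for t in ['driver','driver_tip','block']:
  for b in nets.boxes_of('wrist',t)[:3]:
        p=C[1]@b['centre']+C[2]; print(t,round(b['confidence'],2),p,pix(C,p)[0])
# handle top mask at z=149
g=cv2.cvtColor(im,cv2.COLOR_RGB2GRAY).astype(np.float32)
xs=np.arange(465,520,.5);ys=np.arange(-240,-180,.5);X,Y=np.meshgrid(xs,ys,indexing='ij')
uv=pix(C,np.c_[X.ravel(),Y.ravel(),0*X.ravel()+149]).astype(np.float32)
I=cv2.remap(g,uv[:,0].reshape(X.shape),uv[:,1].reshape(X.shape),cv2.INTER_LINEAR)
n,l,st,ce=cv2.connectedComponentsWithStats((I>120).astype(np.uint8))
for k in range(1,n):
  if st[k,4]>200:
    q=(np.argwhere(l==k)*.5+[465,-240]); print(st[k,4]/4,q.mean(0),np.array(cv2.minAreaRect(q.astype(np.float32))[1]),q.min(0),q.max(0))
E
```

```text
time: 17.77
tcp_pos: [490.8, -210.6, 208.1]
orientation: [0.474, 0.881, 0.0, -0.0]
force: [-0.1, -0.2, -0.2]
grip_width: 0.585
grip_force: 0.0
[ 490.76 -210.56  208.05] F tool [-0.11 -0.21  0.23] T tool [-0.04 -0.02  0.02] F [-0.11 -0.21 -0.23]
psi 33.46076930245395 [-0.47  0.09  1.41  0.    1.64 -1.06]
[208.84 168.32  68.14]
driver 0.88 [ 296.73 -150.55   21.22] [135.86  29.69]
driver 0.78 [563.37 -83.7   15.94] [364.18 116.71]
driver 0.67 [ 480.2  -204.02  147.9 ] [247.85 191.53]
driver_tip 0.93 [ 487.39 -210.54  145.17] [251.02 201.96]
driver_tip 0.75 [ 300.5  -154.43   19.3 ] [138.03  35.59]
driver_tip 0.63 [559.61 -84.53  24.49] [364.09 115.58]
block 0.75 [ 502.7  -250.03   72.3 ] [243.54 216.87]
388.5 [ 489.49 -209.74] [17.33 26.21] [ 478. -222.] [ 500.5 -197.5]
468.5 [ 514.33 -199.46] [56.5 16. ] [ 503.5 -237. ] [ 519.5 -180.5]
```

```bash
python3 -m creep '42 34 0 0 0 0.11;84 67 0 0 0 0.22;125 101 0 0 0 0.33;167 134 20 0 0 0.44;209 168 60 0 0 0.561;209 168 68 0 0 0.561;209 168 68 0 0 0.561;209 168 68 0 0 0.561'; python3 st.py
python3 - <<'E'
from h import *
np.set_printoptions(precision=2,suppress=True,linewidth=200)
C=cam('wrist'); im=eyes.read_camera('wrist'); cv2.imwrite('pics/w13.png',im[:,:,::-1]);np.savez('w13.npz',R=C[1],c=C[2])
for t in ['grip','lock_screw']:
  for b in nets.boxes_of('wrist',t)[:3]:
        p=C[1]@b['centre']+C[2]; print(t,round(b['confidence'],2),p,pix(C,p)[0])
hsv=cv2.cvtColor(im,cv2.COLOR_RGB2HSV)
xs=np.arange(480,560,.5);ys=np.arange(20,95,.5);X,Y=np.meshgrid(xs,ys,indexing='ij')
uv=pix(C,np.c_[X.ravel(),Y.ravel(),0*X.ravel()+57]).astype(np.float32)
U=uv.reshape(*X.shape,2); J=cv2.remap(hsv,U[...,0],U[...,1],cv2.INTER_NEAREST)
print(pix(C,[516,56.5,57]), hsv[tuple(pix(C,[516,56.5,57])[0].astype(int)[::-1])])
for s0 in (120,150,170):
  n,l,st,ce=cv2.connectedComponentsWithStats((J[...,1]>s0).astype(np.uint8))
  for k in range(1,n):
    if st[k,4]>200:
      q=(np.argwhere(l==k)*.5+[480,20]); print(s0,st[k,4]/4,q.mean(0),cv2.minAreaRect(q.astype(np.float32)),q.min(0),q.max(0))
E
```

```text
time: 18.98
tcp_pos: [516.4, 55.2, 141.7]
orientation: [0.699, 0.715, 0.001, 0.001]
force: [0.2, 0.2, -0.2]
grip_width: 0.586
grip_force: 0.0
[516.44  55.19 141.74] F tool [0.16 0.25 0.24] T tool [ 0.03 -0.04  0.02] F [ 0.24  0.17 -0.24]
psi 1.2596964120877094 [ 0.04  0.08  1.55 -0.    1.51  0.01]
grip 0.8 [570.43  63.42   8.6 ] [306.77 175.28]
lock_screw 0.92 [598.42  58.59  33.18] [340.39 186.61]
[[254.24 194.02]] [ 14 188 114]
120 2798.5 [499.19  57.39] ((502.5, 57.25), (74.5, 45.0), 90.0) [480.  20.] [525.   94.5]
150 560.75 [516.7   58.84] ((516.9999389648438, 59.24999237060547), (39.49999237060547, 14.999998092651367), 90.0) [509.5  39.5] [524.5  79. ]
170 524.0 [516.98  58.93] ((516.75, 59.25), (39.5, 14.5), 90.0) [509.5  39.5] [524.  79.]
```

```bash
python3 -m creep '2 0 50 0 0 0;2 0 90 0 0 0;2 0 110 0 0 0;2 0 118 0 0 0;2 0 118 0 0 0'; python3 st.py; python3 -m creep '0 0 0 0 0 0;0 0 0 0 0 0;0 0 0 0 0 0;0 0 0 0 0 0' 0 100;python3 st.py
```

```text
time: 19.75
tcp_pos: [516.2, 58.1, 23.2]
orientation: [0.699, 0.715, 0.0, 0.0]
force: [0.7, 0.2, 0.9]
grip_width: 0.588
grip_force: 0.0
[516.17  58.06  23.21] F tool [ 0.16  0.7  -0.91] T tool [-0.01 -0.02 -0.03] F [0.7  0.17 0.91]
psi 1.2908877572570363 [0.04 0.21 1.66 0.   1.27 0.02]
time: 20.25
tcp_pos: [517.1, 58.3, 24.1]
orientation: [0.699, 0.715, 0.001, 0.001]
force: [2.6, -0.7, 5.9]
grip_width: 0.173
grip_force: 98.6
[517.07  58.33  24.1 ] F tool [-0.78  2.61 -5.91] T tool [-0.2  -0.08  0.2 ] F [ 2.61 -0.72  5.91]
psi 1.3051539156942014 [0.04 0.21 1.65 0.   1.27 0.02]
```

```bash
for k in 1; do python3 -m creep '0 1 0 0 0 0;0 1 0 0 0 0'; python3 st.py|head -1; done; python3 -m creep '0 1 0 0 0 0;0 1 0 0 0 0'; python3 st.py|head -1
```

```text
time: 20.5
tcp_pos: [518.0, 58.4, 24.1]
orientation: [0.699, 0.715, 0.001, 0.001]
force: [1.8, -0.8, 6.2]
grip_width: 0.17
grip_force: 98.8
[518.02  58.39  24.11] F tool [-0.8   1.77 -6.22] T tool [-0.14  0.02  0.22] F [ 1.77 -0.76  6.23]
time: 20.75
tcp_pos: [518.0, 58.4, 24.1]
orientation: [0.699, 0.715, 0.0, 0.0]
force: [-4.5, -0.8, 11.4]
grip_width: 0.171
grip_force: 99.4
[518.03  58.37  24.06] F tool [ -0.68  -4.51 -11.39] T tool [ 0.68 -0.1   0.22] F [-4.5  -0.78 11.39]
```

```bash
python3 -m creep '0 -6 -0.5 0 0 0;0 -14 -0.5 0 0 0;0 -22 -0.5 0 0 0;0 -30 -0.5 0 0 0;0 -38 -0.5 0 0 0;0 -45 -0.5 0 0 0;0 -50 -0.5 0 0 0;0 -50.5 -0.5 0 0 0;0 -50.5 -0.5 0 0 0;0 -50.5 -0.5 0 0 0;0 -50.5 -0.5 0 0 0'; python3 st.py
python3 - <<'E'
from h import *
np.set_printoptions(precision=2,suppress=True,linewidth=200)
for n in ['wrist']:
  C=cam(n); im=eyes.read_camera(n)
  for t in ['grip','lock_screw']:
    for b in nets.boxes_of(n,t)[:2]:
        p=C[1]@b['centre']+C[2]; print(n,t,round(b['confidence'],2),p)
C=cam('top'); eyes.read_camera('top')
for t in ['grip','gate','mallet','gouge','brush','driver']:
    for b in nets.boxes_of('top',t)[:3]:
        p=C[1]@b['centre']+C[2]; print('top',t,round(b['confidence'],2),p)
E
```

```text
time: 22.12
tcp_pos: [468.7, 57.4, 24.1]
orientation: [0.699, 0.715, 0.002, 0.001]
force: [10.2, 1.5, 2.8]
grip_width: 0.175
grip_force: 98.0
[468.72  57.4   24.1 ] F tool [ 1.26 10.26 -2.77] T tool [-1.09  0.01  0.2 ] F [10.21  1.49  2.82]
psi 1.3131454688222086 [0.04 0.09 1.8  0.   1.25 0.02]
wrist grip 0.89 [521.91  77.04  10.49]
wrist lock_screw 0.88 [600.21  56.95  35.57]
top grip 0.59 [644.36  57.45  12.04]
top grip 0.38 [595.19  53.44  38.07]
top gate 0.73 [653.11  50.05   8.43]
top gate 0.54 [596.88  55.11  30.05]
top mallet 0.83 [641.05 368.89  74.49]
top gouge 0.7 [ 650.53 -382.42   25.22]
top gouge 0.39 [ 491.3  -205.16  146.82]
top brush 0.91 [405.95 353.04  24.97]
top driver 0.76 [564.21 -81.23  24.07]
top driver 0.58 [ 291.42 -150.26   22.58]
top driver 0.53 [ 490.82 -206.66  146.73]
```

```bash
python3 -m creep '0 -0.6 0 0 0 0;0 -0.6 0 0 0 0;0 -0.6 0 0 0 0;0 -0.6 0 0 0 0;0 -0.6 0 0 0 0;0 -0.6 0 0 0 0'; python3 st.py|head -1; python3 -c "
from rig import manip
print(manip.close_job())"
```

```text
time: 23.38
tcp_pos: [468.2, 57.4, 24.1]
orientation: [0.699, 0.715, 0.002, 0.002]
force: [8.5, 0.3, 2.8]
grip_width: 0.169
grip_force: 98.0
[468.17  57.4   24.13] F tool [ 0.08  8.56 -2.8 ] T tool [-1.1  0.1  0.2] F [8.54 0.28 2.84]
the job is handed in; nothing more can be done
None
```

I turned the lock screw to its stop (about 1.30 rad), stood the driver back in its hole, and handed in with the gate gripped at about 50 mm of travel, at 23.4 s; the mallet, gouge and brush were not touched.

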